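# Hang the vial carrier on the swinging spring balance

## Task

Weigh the steel vial carrier: take it by one of its black grips, keep it upright, and hang it by the raised kink in the middle of its handle on the hook of the spring balance, entering over the hook's tip from its open side. The balance is swinging on its stand, so before hooking on, bring it to rest and hold it still for a moment with one light touch of the handle or a fingertip; then let the load down onto the spring gradually until the spring carries all of it, so that the carrier does not bob when you let go, and never overload the 6 N balance. Leave the carrier hanging freely and nearly still on the hook, with the other things on the bench where they were.

Things in the scene. Friction and masses are not known exactly. Their poses are not given: they have to be found in the camera images.
- stand: grey retort stand, fixed; origin on the bench plumb under the pivot of the balance, which is on the stand's level rod, 555 mm above the bench. Its x axis runs along that rod towards the post (12 mm thick, 660 mm tall, at x = 160 mm); the rod ends at x = -12 mm. The hook opens to the stand's +y side. Base plate 8 mm thick, x from -60 to 190 mm, y +-75 mm
- balance: clear tube of the spring balance, 23 mm thick, 200 mm long, origin at its lower end, 216 mm below the pivot; z up its axis. With its hook it weighs about 0.29 kg and swings freely at about 1 Hz in both directions, hardly damped, until it is steadied by a touch; holding the hook 20 mm off plumb takes only about 0.1 N. 
- hook: orange-coated J hook of 5 mm wire under the balance, in its y-z plane. Origin: where the centre line of a 5 mm wire lies when seated in its bend, 300 mm below the pivot when unloaded and plumb; axes as the stand's, swinging along. Throat 21 mm. Back shank: centre line at y = -13 mm, straight from z = 8 to 58 mm, crooked back to the axis by 71 mm. Tip: y = 13 to 18 mm, top at z = 22 mm
- rod_end (a point): lower end of the balance's draw rod, which carries the hook and slides out of the tube, on its axis, 84 mm above the hook's origin and level with the tube's end when unloaded (upper stop); it can come out 100 mm (lower stop). 6 N balance with a spring of 60 N/m: the hook starts down at about 0.1 N of load and sinks 16.7 mm for each further newton; lightly damped, so a load let go suddenly bobs
- carrier: sheet-steel vial carrier, 186 mm long (x), 62 mm wide (y), eight capped vials fixed in it (tops 68 mm above its bottom), origin at the centre of its underside, z up. Weight unknown, 1.7 to 4.5 N; centre of mass under the middle of the handle, about 90 mm below the kink. Strips 14 mm wide at x = +-91 mm carry the handle: a straight 5 mm wire along x, 115 mm high, with a kink and two black grips
- carrier_kink (a point): crest of the upward kink in the middle of the carrier's handle, centre line of the 5 mm wire, 127 mm above the carrier's underside: the wire rises 12 mm within 9 mm to each side of the middle. This place must sit on the hook. Axes as the carrier's
- carrier_grip (a point): centre of the black flat grip on the carrier's -x side, at x = -64 mm, y = 0, 115 mm above its underside; 42 mm long (x), 10 mm thick (y), 14 mm high; an equal one is at x = +64 mm. 45 mm of free space below its centre. Gripped with 80 N, fingers closing along y, it does not turn in the fingers. Axes as the carrier's
- dishes: bystander: stack of three clear dishes, 90 mm across, 46 mm high, origin under its centre; leave it alone
- jar: bystander: small amber jar with white cap, 48 mm across, 65 mm high; leave it alone
- tip_box: bystander: green box with pale lid, 122 by 82 mm, 79 mm high; leave it alone
- wash_bottle: bystander: white squeeze bottle with red cap and spout, 68 mm across, 187 mm high; leave it alone
- forceps: bystander: steel forceps lying flat, 120 mm long; leave them alone
- cool_block: bystander: blue tube block, 110 by 75 mm, 54 mm high; leave it alone

How it is judged:
On the way:
1. The balance or its hook is touched and kept still under the touch for half a second (turning at less than 0.15 rad/s), the kink of the handle not yet lowered into the hook (contact force between balance and anything else above 0.01 N and distance between carrier_kink and hook above 0.018 m and angular speed of balance below 0.15 rad/s), for 0.5 s.
At the end, for the whole second after the job is handed in: The carrier hangs by its kink in the bend of the hook (kink crest within 8 mm of the hook's origin), the spring carrying its weight, upright within about 11 degrees, moving at less than 0.1 m/s, clear of the bench and of the fingers (distance between carrier_kink and hook below 0.008 m and contact force between hook and carrier above 1 N and angle between carrier's own z axis and vertical below 0.2 rad and linear speed of carrier below 0.1 m/s and height (world z) of carrier above 0.03 m and contact force between carrier and the fingers below 0.05 N); the robot touches nothing.
It fails at once if The balance must never be loaded or pushed with more than 9 N (one and a half times its range) (contact force between balance and anything else above 9 N).
It fails at once if The carrier must not bob or swing when let go: on the hook and free of the fingers it never moves faster than 0.12 m/s (contact force between hook and carrier above 0.3 N and contact force between carrier and the fingers below 0.05 N and linear speed of carrier above 0.12 m/s).
It fails at once if The carrier must not be tipped more than 35 degrees (angle between carrier's own z axis and vertical above 0.61 rad).
It fails at once if The other things on the bench must not be moved by more than 20 mm (distance of any of dishes, jar, tip_box, wash_bottle, forceps, cool_block from where it was at the start of the episode above 0.02 m).
It also fails if it takes over 69 s, if anything falls off the work surface, if the arm or the gripper's body presses on something with over 40 N, if the wrist force passes 120 N, or if a joint passes its speed limit or range.

## Robot

A 6-joint arm with a two-finger parallel gripper is mounted at the origin on the work surface. World frame = base frame: x ahead of the robot, y to its left, z up, the work surface at z = 0. Lengths are in m, angles in rad, forces in N, time in s.
With the tool pointing down it reaches from about 0.25 to 0.8 m from the base axis. Payload 8.5 kg.
Tool frame: the origin (TCP) lies between the finger pads; the fingertips stand 19 mm ahead of it and the grasp point (between the pads) is the TCP; z points along the fingers, y is the line along which they close (so a half turn about z gives the same grasp; the last joint's range is limited). The gripper opens to 85 mm and grips with 20 to 120 N. Pads are 22 mm wide; open, the fingers measure 114 mm over their backs; the gripper's body (76 mm by 85 mm) begins 54 mm behind the grasp point. The pads swing forward as they close: fully open they stand 13 mm farther back than shut.
Start: joints at [1.109, 0.238, -0.013, 1.319, 0, 1.571], TCP at [0.234, 0.47, 0.25] pointing down, gripper open.
Joint ranges: [-2.66, 2.66], [-1.03, 1.9], [-1.14, 1.46], [-1.82, 2.27], [-1.45, 1.34], [-3.14, 3.14]. Speed limits (rad/s): [2.22, 2.22, 2.79, 3.14, 3.14, 3.14].

## Interface

Orientations are given as [roll, pitch, yaw] about the fixed x, y, z axes, in that order (R = Rz(yaw) Ry(pitch) Rx(roll)).
In Python, from plant import * gives the robot as it stands. The module is installed in compiled form; this text tells all that it offers.
- The arm moves only by the shell command python3 -m inch 'ROWS'. ROWS is JSON, a list of rows, each a list of 7 numbers: the opening, from -1 (shut) to 1 (fully open), so that 0 is half open, then the shift along the tool's x, y, z in m, then the turn, a rotation vector about the tool's x, y, z in degrees. A call has 1 to 5 rows; each row shifts and turns the commanded pose from where the row before left it, along the tool's axes as they then stand; what a row does not reach is not made up. A row lasts 1/8 s, in which the tool goes at most 62.5 mm and 10.7 degrees, less where a joint would pass 70% of its speed; a pose out of reach is approached as far as the arm can. A call with a gripper value outside its range is refused whole. The fingers move at their own pace and stop on an object; the grip force is fixed at half the most. Time passes only in rows, so rows that do not move let the fingers close. It gives the time, the measured TCP pose, the force, the opening and the grip force at its end, in the units of the state.
- get_state(): the state, without advancing time (a new reading comes with each control period).
- snapshot(name): name is "scene" or "top" or "wrist"; returns a dict with "image" (480x640x3 uint8, red, green, blue), "fx", "fy", "cx", "cy" (pixels), "origin" and "orientation" of the camera in the world. Camera axes: x right, y up, looking along -z (the intrinsics and any distortion apply to the point x, -y, -z); pixel columns grow to the right and rows downward; lengths in m; the calibration is good to about 2 mm. The wrist camera is an equidistant fisheye: a pixel r from the principal point sees the ray r / f radians off the axis. A picture is of the moment at which its call begins. There is no depth.
- hand_in(): hands the job in; it is judged then, once.
The state is a dict: "t": time; "q": joint angles; "qvel": joint speeds; "effort": joint torques, N m; "position": TCP position; "eef_rot": TCP orientation; "wrist_force": force on the tool from outside, world axes, zero at the start; "torque": the same for the moment, N m; "width": finger opening in m; "gripper_force": force on a finger pad.
Only numpy, scipy, OpenCV 4.12 (cv2) and the standard library are available. Lean on these libraries where they do the work, as an engineer would, in place of code of your own. Each camera call takes 0.05 s, during which the arm holds its last target. There are 200 camera calls.

## Working session

There is one attempt and no reset: what is moved stays moved. The work goes in short steps, Python scripts to look and compute and a shell command to move; the robot and the scene stay as the last step left them, time stands still between calls to the robot, and variables do not carry over. Pictures are saved under pics/ and viewed, at most 11 in all, crops included, and the job is handed in when it is done.

```bash
mkdir -p pics
cat > h.py <<'E'
from plant import *
import numpy as np, cv2
from scipy.spatial.transform import Rotation as R
def rot(o):
    o=np.array(o,float)
    if o.shape==(3,3): return o
    if o.size==4: return R.from_quat(o).as_matrix()
    return R.from_euler('xyz',o).as_matrix()
def snap(n,f=None):
    s=snapshot(n)
    if f: cv2.imwrite('pics/'+f,s['image'][:,:,::-1])
    return s
def ray(s,u,v,fish=False):
    x=(u-s['cx'])/s['fx'];y=(v-s['cy'])/s['fy']
    if fish:
        r=np.hypot(x,y); k=np.sin(r)/max(r,1e-9); d=np.array([x*k,-y*k,-np.cos(r)])
    else: d=np.array([x,-y,-1.])
    d=rot(s['orientation'])@d
    return np.array(s['origin']),d/np.linalg.norm(d)
def onz(s,u,v,z,fish=False):
    o,d=ray(s,u,v,fish); return o+d*(z-o[2])/d[2]
def tri(a,b):
    (o1,d1),(o2,d2)=a,b
    A=np.stack([d1,-d2],1); t=np.linalg.lstsq(A,o2-o1,rcond=None)[0]
    p,q=o1+t[0]*d1,o2+t[1]*d2
    return (p+q)/2,np.linalg.norm(p-q)
def proj(s,P):
    c=rot(s['orientation']).T@(np.array(P)-np.array(s['origin']))
    return s['cx']+s['fx']*c[0]/-c[2], s['cy']-s['fy']*c[1]/-c[2]
E
python3 - <<'E'
from h import *
for n in('scene','top'):
    s=snap(n,n+'0.png'); print(n,{k:np.round(s[k],3).tolist() for k in s if k!='image'})
print(get_state())
E
```

```text
scene {'fx': 462.432, 'fy': 462.432, 'cx': 326.425, 'cy': 238.174, 'origin': [0.975, -0.738, 1.042], 'orientation': [0.778, -0.015, 0.522]}
top {'fx': 525.887, 'fy': 525.887, 'cx': 322.785, 'cy': 231.32, 'origin': [0.412, -0.033, 1.476], 'orientation': [0.129, 0.004, -1.578]}
{'t': 0.1, 'q': array([ 1.10900736e+00,  2.38697457e-01, -1.41487754e-02,  1.31920373e+00,
       -8.41860326e-06,  1.57079529e+00]), 'qvel': array([ 0.00015664,  0.00071155,  0.00196362, -0.00039888,  0.00041069,
       -0.00014672]), 'effort': array([ 5.56399191e-04, -5.39716387e+01,  3.46999919e+01,  1.33565147e-02,
        5.66496874e-05,  8.64589083e-06]), 'position': array([0.23376383, 0.46970276, 0.24976238]), 'eef_rot': array([-3.14033901e+00,  8.41729648e-06,  2.67980474e+00]), 'wrist_force': array([-0.40416667,  0.30833017, -0.11542494]), 'torque': array([ 0.01272047, -0.03425918, -0.03116953]), 'gripper_force': 0.0, 'width': 0.08507825637794077}
```

View pics/scene0.png

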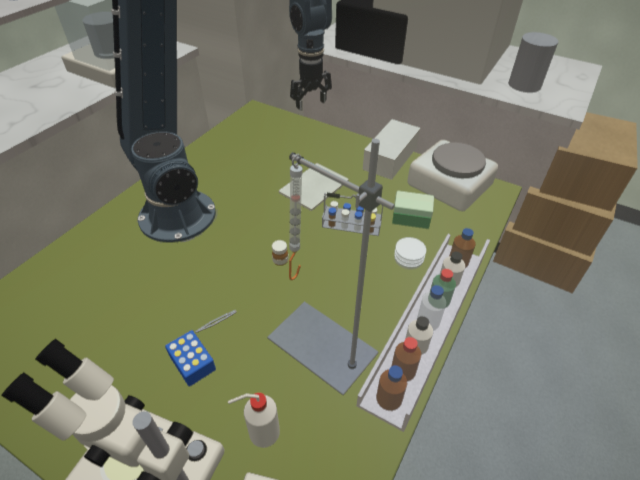

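View pics/top0.png

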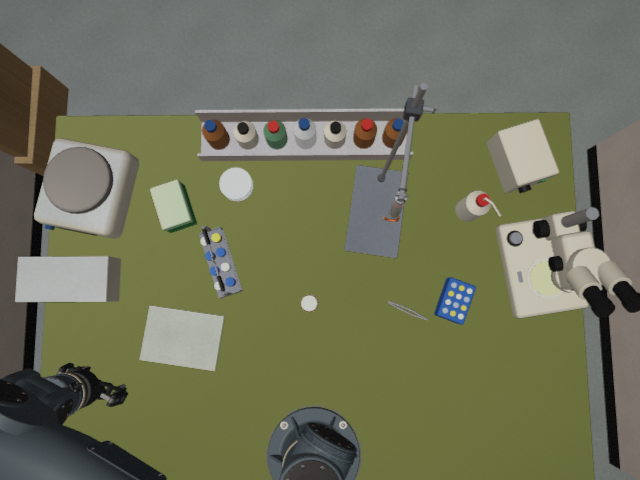

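The scene view shows the stand at centre with its post at about (360,300), the orange hook at (293,265) and the carrier at (352,212). The top view shows the carrier at (220,262), with dark grips near (207,234) and (222,284), and the base plate at (376,211).

Run:
```python
from h import *
t=snap('top');im=t['image'];hsv=cv2.cvtColor(im,cv2.COLOR_RGB2HSV)
# dark grips
roi=np.zeros(im.shape[:2],np.uint8);roi[220:305,190:250]=1
m=((im.max(2)<45)&(roi>0)).astype(np.uint8)
n,_,st,c=cv2.connectedComponentsWithStats(m)
for i in range(1,n):
    if st[i,4]>8: print('dark',st[i],c[i].round(1),onz(t,*c[i],.117).round(4))
# plate
for p in [(380,210),(360,240)]: print('rgb',im[p[1],p[0]],hsv[p[1],p[0]])
roi=np.zeros(im.shape[:2],np.uint8);roi[155:270,335:420]=1
m=((hsv[...,0]>100)&(hsv[...,0]<130)&(hsv[...,1]>20)&(roi>0)).astype(np.uint8)
m=cv2.morphologyEx(m,cv2.MORPH_OPEN,np.ones((3,3)))
cs,_=cv2.findContours(m,0,2);cc=max(cs,key=cv2.contourArea)
r=cv2.minAreaRect(cc);b=cv2.boxPoints(r);print(cv2.contourArea(cc),b.round(1).tolist())
P=np.array([onz(t,*q,.008) for q in b]);print(P.round(4)); print('sides',np.linalg.norm(np.diff(P,axis=0),axis=1))
# hook swing
def org(s):
    a=s['image'];h=cv2.cvtColor(a,cv2.COLOR_RGB2HSV)
    return ((h[...,0]<14)&(h[...,1]>150)&(h[...,2]>90))
for k in range(14):
    A=snap('scene');B=snap('top');o=[]
    for s,(x0,x1,y0,y1) in((A,(270,320,240,300)),(B,(350,440,185,250))):
        mm=org(s)[y0:y1,x0:x1];v,u=np.nonzero(mm);o.append((u.mean()+x0,v.mean()+y0,len(u)))
    p,e=tri(ray(A,*o[0][:2]),ray(B,*o[1][:2]));print(get_state()['t'],np.round(o,1).tolist(),p.round(3),round(e,3))
for s,n in((A,'s'),(B,'t')):
    c=s['image'][130:320,240:420] if n=='s' else s['image'][80:310,190:440]
    cv2.imwrite(f'pics/c{n}.png',cv2.resize(c[:,:,::-1],None,fx=3 if n=='s' else 2.5,fy=3 if n=='s' else 2.5,interpolation=cv2.INTER_CUBIC))
```

```text
dark [204 229   6  15  31] [206.5 235.6] [0.5796 0.2748 0.117 ]
dark [218 276   7  15  27] [221.3 282.9] [0.4566 0.2343 0.117 ]
rgb [109 114 121] [108  25 121]
rgb [109 113 121] [110  25 121]
3546.0 [[345.1000061035156, 249.3000030517578], [357.29998779296875, 165.1999969482422], [408.1000061035156, 172.5], [395.8999938964844, 256.6000061035156]]
[[ 0.5515 -0.0899  0.008 ]
 [ 0.7928 -0.1277  0.008 ]
 [ 0.7701 -0.2724  0.008 ]
 [ 0.5298 -0.2316  0.008 ]]
sides [0.24422486 0.14639694 0.24369919]
0.25 [[300.1, 257.1, 14.0], [374.5, 219.3, 15.0]] [ 0.59  -0.152  0.272] 0.013
0.35 [[305.4, 254.5, 11.0], [368.1, 219.4, 17.0]] [ 0.592 -0.137  0.267] 0.01
0.45 [[306.5, 250.1, 12.0], [370.0, 219.7, 18.0]] [ 0.592 -0.138  0.282] 0.002
0.55 [[304.0, 252.5, 11.0], [377.6, 219.7, 20.0]] [ 0.593 -0.154  0.289] 0.002
0.65 [[299.3, 257.8, 18.0], [388.7, 219.3, 21.0]] [ 0.594 -0.177  0.294] 0.005
0.75 [[294.0, 265.7, 15.0], [396.5, 218.8, 21.0]] [ 0.595 -0.197  0.288] 0.001
0.85 [[291.6, 267.1, 15.0], [396.5, 218.8, 17.0]] [ 0.593 -0.199  0.285] 0.004
0.95 [[293.5, 264.9, 13.0], [390.3, 218.9, 19.0]] [ 0.592 -0.186  0.28 ] 0.008
1.05 [[298.6, 258.4, 14.0], [377.7, 219.1, 16.0]] [ 0.59  -0.16   0.275] 0.013
1.15 [[304.0, 254.5, 15.0], [370.7, 219.6, 15.0]] [ 0.592 -0.142  0.272] 0.009
1.25 [[306.3, 250.5, 10.0], [368.7, 219.6, 19.0]] [ 0.592 -0.136  0.279] 0.005
1.35 [[304.9, 250.0, 10.0], [374.7, 219.8, 19.0]] [ 0.592 -0.147  0.29 ] 0.001
1.45 [[301.3, 256.3, 12.0], [384.1, 219.7, 17.0]] [ 0.593 -0.167  0.289] 0.004
1.55 [[295.6, 262.8, 15.0], [393.7, 219.1, 18.0]] [ 0.594 -0.19   0.29 ] 0.002
```

View pics/ct.png

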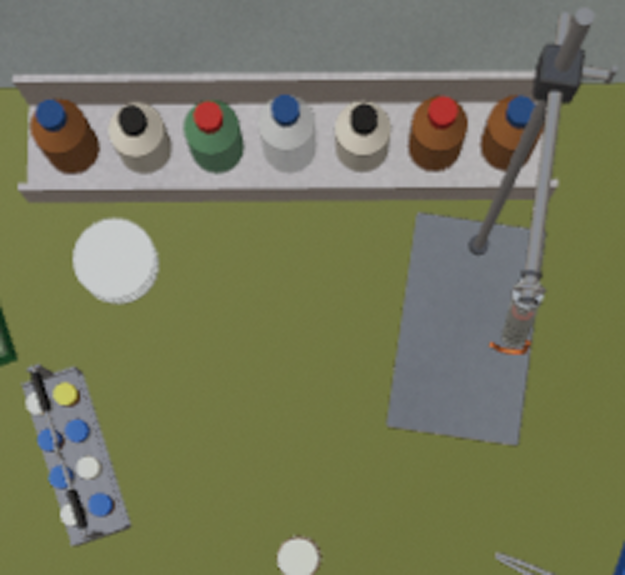

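The crop shows the plate at about (465,330), the hook pixels at (510,347), and the carrier grips at (39,388) and (77,508). The stand origin comes out near (0.597,-0.170) with yaw -9.2°. The carrier grip nearest the robot is at (0.457,0.234) with yaw 18.2°. The hook swings about ±32 mm, mainly in y.

```bash
cat >> h.py <<'E'
def go(pos,yaw,tilt,q=False):
    """prints rotvec (deg, tool frame) to target orientation, then shift in the TARGET tool frame, and in the present one"""
    s=get_state();R0=R.from_euler('xyz',s['eef_rot'])
    Rt=R.from_euler('xyz',[np.pi,0,np.radians(yaw+180)])*R.from_euler('y',-tilt,degrees=True)
    d=np.array(pos)-s['position']
    print('t',round(s['t'],2),'pos',s['position'].round(4),'rotvec',(R0.inv()*Rt).as_rotvec(degrees=True).round(1),'shift tgt-frame',Rt.inv().apply(d).round(4),'shift now-frame',R0.inv().apply(d).round(4),'F',s['wrist_force'].round(2),'w',round(s['width'],4))
E
python3 -m inch '[[1,0,0,0,0,0,-9],[1,0,0,0,0,0,-9],[1,0,0,0,0,0,-9],[1,0,0,0,0,0,-9],[1,0,0,0,0,0,-8.7]]'
python3 -m inch '[[1,0,0,0,0,-9,0],[1,0,0,0,0,-9,0],[1,0,0,0,0,-9,0],[1,0,0,0,0,-8,0],[1,0,0,0,0,0,0]]'
python3 -c "
from h import *
import numpy as np
T=np.radians(35);a=np.radians(18.2)
z=np.array([np.cos(a)*np.sin(T),np.sin(a)*np.sin(T),-np.cos(T)])
go(np.array([.4566,.2343,.115])-.08*z,18.2,35)"
```

```text
t: 2.17
position: [0.2339, 0.47, 0.2503]
eef_rot: [-3.142, -0.0, -2.818]
wrist_force: [-0.2, -0.7, -0.2]
width: 0.0852
gripper_force: 0.0
t: 2.8
position: [0.2323, 0.4689, 0.2494]
eef_rot: [-3.14, 0.61, -2.819]
wrist_force: [-0.3, 0.2, 0.3]
width: 0.0856
gripper_force: 0.0
t 2.8 pos [0.2323 0.4689 0.2494] rotvec [ 0.  -0.1  0.2] shift tgt-frame [-0.0374 -0.2929  0.1103] shift now-frame [-0.0365 -0.2931  0.11  ] F [-0.27  0.18  0.29] w 0.0856
```

```bash
python3 -m inch '[[1,-0.006,-0.045,0.017,0,0,0],[1,-0.006,-0.045,0.017,0,0,0],[1,-0.006,-0.045,0.017,0,0,0],[1,-0.006,-0.045,0.017,0,0,0],[1,-0.006,-0.045,0.017,0,0,0]]' >/dev/null
python3 -m inch '[[1,-0.007,-0.045,0.017,0,0,0],[1,0,-0.023,0.008,0,0,0],[1,0,0,0,0,0,0]]' >/dev/null
python3 - <<'E'
from h import *
T=np.radians(35);a=np.radians(18.2)
z=np.array([np.cos(a)*np.sin(T),np.sin(a)*np.sin(T),-np.cos(T)])
go(np.array([.4566,.2343,.115])-.08*z,18.2,35)
s=snap('wrist','w1.png');print({k:np.round(s[k],3).tolist() for k in s if k!='image'})
E
```

```text
t 3.8 pos [0.4156 0.2195 0.1816] rotvec [-0.  -0.1 -0.2] shift tgt-frame [ 0.0025  0.0013 -0.0005] shift now-frame [ 0.0025  0.0013 -0.0005] F [-0.03  0.92 -0.02] w 0.0856
{'fx': 371.648, 'fy': 371.648, 'cx': 318.805, 'cy': 235.334, 'origin': [0.283, 0.176, 0.237], 'orientation': [-0.938, -0.001, 1.885]}
```

View pics/w1.png

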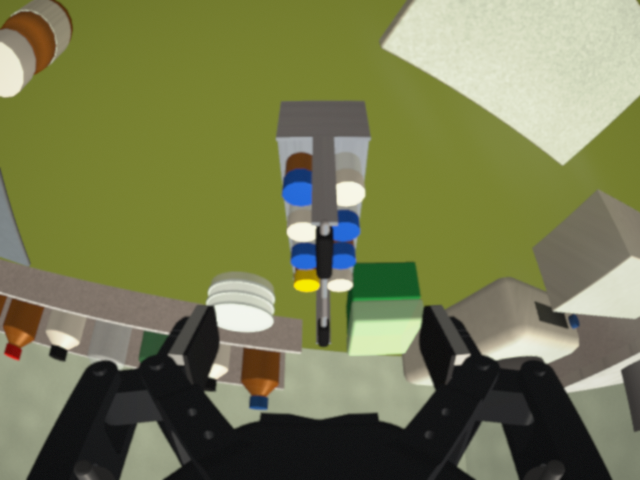

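The wrist view shows the near grip at (325,250), running from about (325,225) to (325,278). It sits nearly centred between the fingers, and the far grip is at (323,330).

Run:
```python
from h import *
s=snap('wrist')
a=s['image'].max(2)
for r0,r1,x0,x1 in((226,280,308,342),(316,348,312,334)):
    v,u=np.nonzero(a[r0:r1,x0:x1]<40);u=u.mean()+x0;v=v.mean()+r0
    print(u,v,onz(s,u,v,.115,True).round(4),onz(s,u,v,.122,True).round(4))
```

```text
322.0885860306644 253.62010221465076 [0.4579 0.2361 0.115 ] [0.4478 0.2327 0.122 ]
321.56024096385545 334.4698795180723 [0.5849 0.2781 0.115 ] [0.5675 0.2723 0.122 ]
```

```bash
python3 -m inch '[[1,0.0025,0.0022,0.025,0,0,0],[1,0,0,0.03,0,0,0],[1,0,0,0.025,0,0,0],[1,0,0,0,0,0,0],[-0.3,0,0,0,0,0,0]]' 
python3 -m inch '[[-1,0,0,0,0,0,0],[-1,0,0,0,0,0,0],[-1,0,0,0,0,0,0],[-1,0,0,0,0,0,0],[-1,0,0,0,0,0,0]]'
python3 -m inch '[[-1,0,0,0,0,0,0],[-1,0,0,0,0,0,0]]'
python3 -c "
from h import *
go([.4566,.2343,.245],18.2,35)"
```

```text
t: 4.53
position: [0.455, 0.2374, 0.115]
eef_rot: [3.141, 0.611, -2.822]
wrist_force: [-0.4, 0.3, 0.2]
width: 0.0698
gripper_force: 0.0
t: 5.15
position: [0.4554, 0.2365, 0.1149]
eef_rot: [-3.141, 0.612, -2.824]
wrist_force: [-3.8, -4.3, 6.8]
width: 0.0093
gripper_force: 59.8
t: 5.4
position: [0.4554, 0.2365, 0.1149]
eef_rot: [-3.141, 0.612, -2.824]
wrist_force: [-3.8, -3.5, 7.3]
width: 0.0092
gripper_force: 59.8
t 5.4 pos [0.4554 0.2365 0.1149] rotvec [-0.  0.  0.] shift tgt-frame [-0.075  -0.0024 -0.1063] shift now-frame [-0.0751 -0.0025 -0.1063] F [-3.79 -3.54  7.31] w 0.0092
```

```bash
python3 -m inch '[[-1,-0.006,0,-0.008,0,0,0],[-1,-0.018,0,-0.026,0,0,0],[-1,-0.024,0,-0.035,0,0,0],[-1,-0.024,0,-0.035,0,0,0],[-1,-0.018,0,-0.026,0,0,0]]' >/dev/null
python3 -m inch '[[-1,-0.006,0,-0.009,0,0,0],[-1,0,0,0,0,0,0],[-1,0,0,0,0,0,0]]'
python3 - <<'E'
from h import *
s=snap('wrist','w2.png')
# target: kink 60 mm to stand +y of hook axis, grip 64 back along stand x
yw=np.radians(-9.2);X=np.array([np.cos(yw),np.sin(yw),0]);Y=np.array([-X[1],X[0],0])
O=np.array([.5965,-.170,0])
go(O-.064*X+.09*Y+[0,0,.285],-9.2,35)
E
```

```text
t: 6.4
position: [0.4534, 0.2359, 0.2812]
eef_rot: [-3.141, 0.608, -2.823]
wrist_force: [0.5, -0.1, -3.5]
width: 0.0086
gripper_force: 58.8
t 6.45 pos [0.4535 0.236  0.2813] rotvec [15.7 -0.2 22.5] shift tgt-frame [-0.1185 -0.2879  0.0784] shift now-frame [ 0.0034 -0.321  -0.0066] F [-0.14  0.38 -2.73] w 0.0088
```

View pics/w2.png

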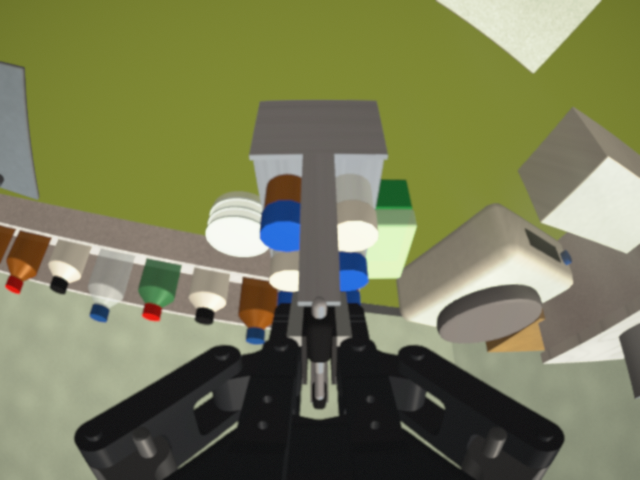

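The carrier is lifted, with the near grip between the pads at (320,340) and the strip at (320,240). It hangs level, and the wrist force reads about 3 N.

```bash
python3 -m inch '[[-1,0,0,0,3.15,0,4.5],[-1,0,0,0,3.15,0,4.5],[-1,0,0,0,3.15,0,4.5],[-1,0,0,0,3.15,0,4.5],[-1,0,0,0,3.1,0,4.5]]' >/dev/null
python3 -m inch '[[-1,-0.01,-0.025,0.007,0,0,0],[-1,-0.02,-0.048,0.013,0,0,0],[-1,-0.02,-0.048,0.013,0,0,0],[-1,-0.02,-0.048,0.013,0,0,0],[-1,-0.02,-0.048,0.013,0,0,0]]' >/dev/null
python3 -m inch '[[-1,-0.018,-0.045,0.012,0,0,0],[-1,-0.01,-0.026,0.007,0,0,0],[-1,0,0,0,0,0,0],[-1,0,0,0,0,0,0]]'
python3 - <<'E'
from h import *
A=snap('scene');B=snap('top')
yw=np.radians(-9.2);X=np.array([np.cos(yw),np.sin(yw),0]);Y=np.array([-X[1],X[0],0])
O=np.array([.5965,-.170,0])
go(O-.064*X+.09*Y+[0,0,.285],-9.2,35)
g=get_state()['position']
for n,p in(('kink',g+.064*X+[0,0,.012]),('fargrip',g+.128*X),('O',O+[0,0,.255]),('piv',O+[0,0,.555])): print(n,np.round(proj(A,p)),np.round(proj(B,p)))
a=A['image'][140:300,250:400];b=B['image'][130:290,300:450]
c=np.hstack([cv2.resize(i,(400,427),interpolation=cv2.INTER_CUBIC) for i in(a,b)])
cv2.imwrite('pics/d.png',c[:,:,::-1])
E
```

```text
t: 8.2
position: [0.5472, -0.0704, 0.2856]
eef_rot: [3.141, 0.608, 2.98]
wrist_force: [1.3, 0.1, -4.4]
width: 0.0085
gripper_force: 58.9
t 8.3 pos [ 0.5475 -0.0697  0.2863] rotvec [ 0.1 -0.1  0. ] shift tgt-frame [ 0.0004 -0.0012  0.0013] shift now-frame [ 0.0003 -0.0012  0.0013] F [-0.14 -0.59 -3.84] w 0.0089
kink [327. 232.] [345. 211.]
fargrip [349. 249.] [349. 185.]
O [301. 268.] [383. 220.]
piv [297. 158.] [401. 195.]
```

View pics/d.png

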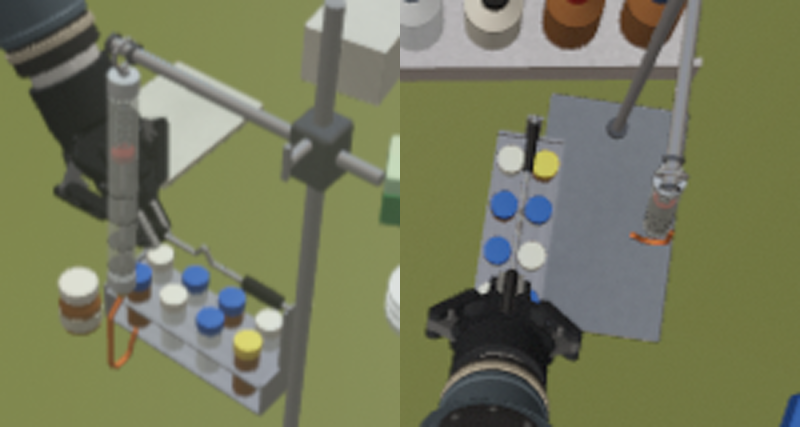

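The scene half shows the kink at (205,250) and the far grip at (262,291), both within 2 px of where I predicted, so the carrier is held level. The hook is at (120,350), with the pivot at (122,47). I'll move the kink in above the tip and then creep against the back shank.

```bash
python3 -m inch '[[-1,0.0025,-0.012,-0.0017,0,0,0],[-1,0,-0.02,0,0,0,0],[-1,0,-0.016,0,0,0,0],[-1,0,-0.006,0,0,0,0],[-1,0,-0.003,0,0,0,0]]'
python3 -m inch '[[-1,0,-0.002,0,0,0,0],[-1,0,-0.002,0,0,0,0],[-1,0,-0.002,0,0,0,0],[-1,0,-0.002,0,0,0,0],[-1,0,-0.002,0,0,0,0]]'
python3 -m inch '[[-1,0,-0.002,0,0,0,0],[-1,0,-0.002,0,0,0,0],[-1,0,-0.002,0,0,0,0],[-1,0,-0.002,0,0,0,0],[-1,0,-0.002,0,0,0,0]]'
python3 - <<'E'
from h import *
A=snap('scene');B=snap('top')
a=A['image'][140:300,250:400];b=B['image'][130:290,300:450]
c=np.hstack([cv2.resize(i,(400,427),interpolation=cv2.INTER_CUBIC) for i in(a,b)])
cv2.imwrite('pics/e.png',c[:,:,::-1])
E
```

```text
t: 8.93
position: [0.5355, -0.1264, 0.2869]
eef_rot: [3.141, 0.611, 2.98]
wrist_force: [-0.2, 0.1, -3.6]
width: 0.0088
gripper_force: 58.9
t: 9.55
position: [0.5341, -0.1362, 0.2868]
eef_rot: [3.141, 0.611, 2.981]
wrist_force: [-0.2, 0.0, -3.2]
width: 0.0091
gripper_force: 58.9
t: 10.18
position: [0.5325, -0.1462, 0.2869]
eef_rot: [3.141, 0.611, 2.981]
wrist_force: [-0.4, 0.0, -2.5]
width: 0.0092
gripper_force: 58.9
```

View pics/e.png

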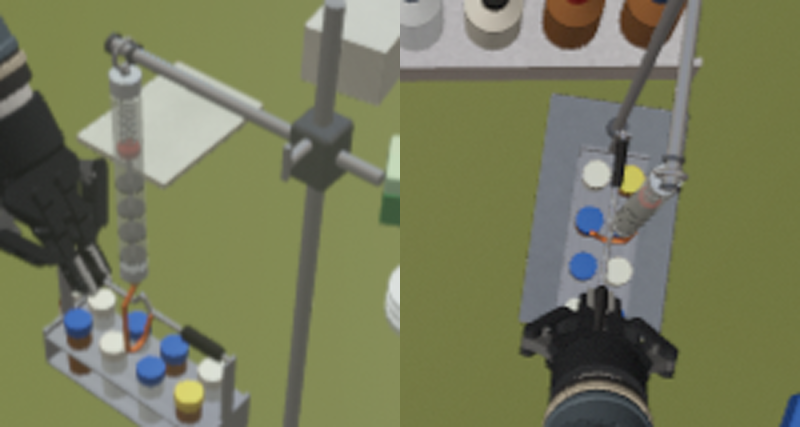

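The scene half shows the kink wire inside the hook opening, with the orange hook at (135,320) and the wire passing through at about (130,300). Nothing is lifted or snagged, so I'll keep creeping in.

```bash
for i in 1; do :; done
python3 -m inch '[[-1,0,-0.002,0,0,0,0],[-1,0,-0.002,0,0,0,0],[-1,0,-0.002,0,0,0,0],[-1,0,-0.002,0,0,0,0],[-1,0,-0.002,0,0,0,0]]'|grep -E 'pos|wrist'
python3 -m inch '[[-1,0,-0.002,0,0,0,0],[-1,0,-0.002,0,0,0,0],[-1,0,-0.002,0,0,0,0],[-1,0,-0.002,0,0,0,0],[-1,0,-0.002,0,0,0,0]]'|grep -E 'pos|wrist'
python3 -m inch '[[-1,0,-0.002,0,0,0,0],[-1,0,-0.002,0,0,0,0],[-1,0,-0.002,0,0,0,0],[-1,0,-0.002,0,0,0,0],[-1,0,-0.002,0,0,0,0]]'|grep -E 'pos|wrist'
python3 -m inch '[[-1,0,-0.002,0,0,0,0],[-1,0,-0.002,0,0,0,0],[-1,0,-0.002,0,0,0,0],[-1,0,-0.001,0,0,0,0],[-1,0,0,0,0,0,0]]'|grep -E 'pos|wrist'
python3 -m inch '[[-1,0,0,0,0,0,0],[-1,0,0,0,0,0,0],[-1,0,0,0,0,0,0],[-1,0,0,0,0,0,0],[-1,0,0,0,0,0,0]]'|grep -E 'pos|wrist'
cat > look.py <<'E'
from h import *
import sys
def org(s):
    h=cv2.cvtColor(s['image'],cv2.COLOR_RGB2HSV)
    return ((h[...,0]<14)&(h[...,1]>150)&(h[...,2]>90))
for k in range(int(sys.argv[2])):
    A=snap('scene');B=snap('top');o=[]
    for s,(x0,x1,y0,y1) in((A,(275,315,240,290)),(B,(365,420,210,230))):
        v,u=np.nonzero(org(s)[y0:y1,x0:x1]);o.append((u.mean()+x0,v.mean()+y0,len(u)))
    print(round(get_state()['t'],2),np.round(o,1).tolist(),np.round(get_state()['wrist_force'],2))
a=A['image'][220:300,260:340];b=B['image'][170:270,340:440]
c=np.hstack([cv2.resize(i,(400,400),interpolation=cv2.INTER_CUBIC) for i in(a,b)])
cv2.imwrite('pics/'+sys.argv[1],c[:,:,::-1])
E
python3 look.py f.png 6
```

```text
position: [0.5309, -0.156, 0.2868]
wrist_force: [0.4, -0.4, -3.4]
position: [0.5293, -0.1659, 0.2868]
wrist_force: [0.1, -0.3, -3.1]
position: [0.5277, -0.1758, 0.2868]
wrist_force: [-0.5, -0.4, -3.5]
position: [0.5266, -0.1826, 0.2868]
wrist_force: [0.4, -0.1, -2.5]
position: [0.5266, -0.1825, 0.2868]
wrist_force: [-0.3, 0.0, -2.5]
13.5 [[294.4, 261.3, 23.0], [389.1, 220.2, 14.0]] [ 0.74 -0.35 -2.53]
13.6 [[294.5, 261.4, 25.0], [389.1, 220.2, 14.0]] [-1.02 -0.19 -3.82]
13.7 [[293.7, 261.0, 22.0], [389.1, 220.2, 14.0]] [-0.46  0.34 -3.12]
13.8 [[294.4, 261.3, 23.0], [388.9, 220.1, 13.0]] [-0.35  0.31 -3.08]
13.9 [[294.1, 261.2, 22.0], [388.9, 220.1, 13.0]] [-0.18 -0.17 -2.59]
14.0 [[294.5, 261.5, 22.0], [388.5, 220.4, 13.0]] [-0.15  0.05 -2.14]
```

View pics/f.png

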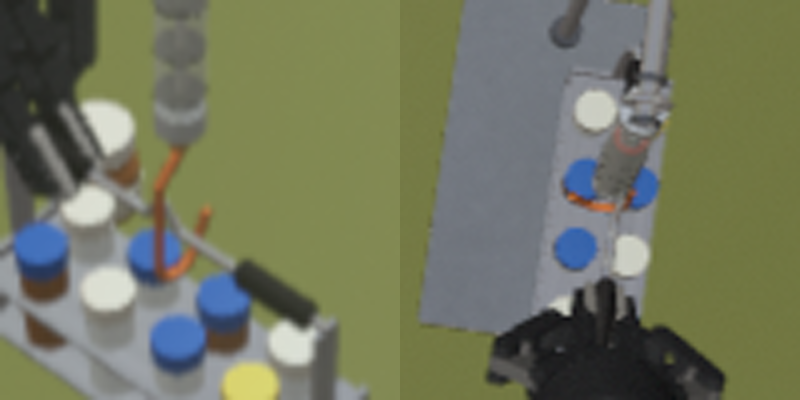

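The left half shows the shank at (160,180–275), the tip at (207,208) and the wire between them. The hook pixels hold steady over 0.5 s and sit off plumb, so the balance is held still by the touch. Next I'll lower into the throat, let the hook return to plumb, and centre the kink.

```bash
python3 -m inch '[[-1,0.0037,0,0.0052,0,0,0],[-1,0.0037,0,0.0052,0,0,0],[-1,0.0037,0,0.0052,0,0,0],[-1,0.0037,0,0.0052,0,0,0],[-1,0.0037,0,0.0052,0,0,0]]'|grep -E 'pos|wrist'
python3 -m inch '[[-1,0,0.002,0,0,0,0],[-1,0,0.002,0,0,0,0],[-1,0,0.002,0,0,0,0],[-1,0,0.002,0,0,0,0],[-1,0,0.002,0,0,0,0]]'|grep -E 'pos|wrist'
python3 -m inch '[[-1,0,0.002,0,0,0,0],[-1,0,0.002,0,0,0,0],[-1,0,0.002,0,0,0,0],[-1,0,0.002,0,0,0,0],[-1,0,0.001,0,0,0,0]]'|grep -E 'pos|wrist'
python3 look.py g.png 8
```

```text
position: [0.5263, -0.1825, 0.2543]
wrist_force: [0.6, -0.3, -1.9]
position: [0.528, -0.1725, 0.2551]
wrist_force: [0.6, -0.1, -2.4]
position: [0.5294, -0.1636, 0.2549]
wrist_force: [-0.1, -0.4, -2.8]
15.97 [[301.3, 257.5, 15.0], [382.0, 218.9, 7.0]] [ 0.07  0.91 -2.54]
16.07 [[299.1, 255.0, 15.0], [380.8, 218.9, 8.0]] [-0.05  0.91 -3.77]
16.18 [[300.3, 256.7, 15.0], [383.7, 219.5, 11.0]] [-0.31  0.35 -2.47]
16.27 [[299.7, 257.4, 14.0], [383.5, 219.8, 10.0]] [ 0.26  0.96 -2.87]
16.38 [[300.0, 257.0, 14.0], [382.5, 219.8, 12.0]] [ 0.06 -0.43 -3.14]
16.48 [[299.5, 257.4, 13.0], [381.1, 219.9, 10.0]] [-0.58 -1.08 -3.36]
16.57 [[299.1, 254.9, 17.0], [381.6, 219.6, 11.0]] [-0.48  0.05 -2.81]
16.68 [[300.4, 256.1, 16.0], [381.7, 219.1, 7.0]] [-0.27  0.51 -2.99]
```

View pics/g.png

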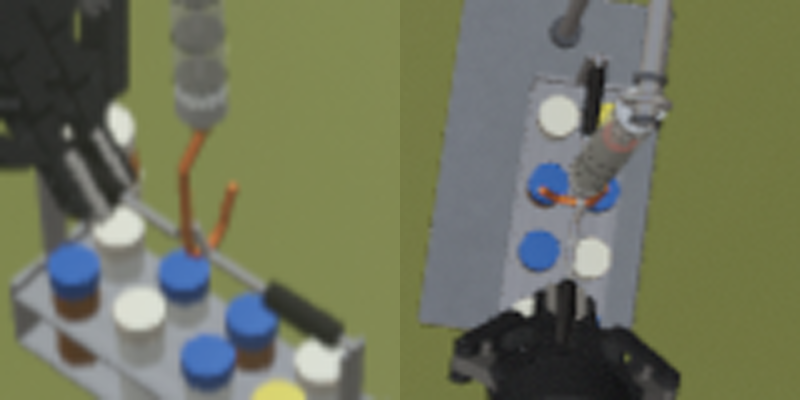

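The wire is now low in the bend (left half, about (205,245)), with the shank on its left and the tip on its right, nearly at rest. Next is the gradual lowering, watching the force.

```bash
python3 -m inch '[[-1,0.0017,0.001,0.0025,0,0,0],[-1,0.0017,0.001,0.0025,0,0,0],[-1,0.0017,0.001,0.0025,0,0,0],[-1,0.0017,0.001,0.0025,0,0,0],[-1,0.0017,0,0.0025,0,0,0]]'|grep -E 'pos|wrist'
python3 -m inch '[[-1,0.0017,0,0.0025,0,0,0],[-1,0.0017,0,0.0025,0,0,0],[-1,0.0017,0,0.0025,0,0,0],[-1,0.0017,0,0.0025,0,0,0],[-1,0.0017,0,0.0025,0,0,0]]'|grep -E 'pos|wrist'
python3 -m inch '[[-1,0.0017,0,0.0025,0,0,0],[-1,0.0017,0,0.0025,0,0,0],[-1,0.0017,0,0.0025,0,0,0],[-1,0.0017,0,0.0025,0,0,0],[-1,0.0017,0,0.0025,0,0,0]]'|grep -E 'pos|wrist'
python3 -m inch '[[-1,0,0,0,0,0,0],[-1,0,0,0,0,0,0]]'|grep -E 'pos|wrist'
cat > force.py <<'E'
from h import *
F=[];P=[]
for k in range(12):
    snapshot('top');s=get_state();F.append(s['wrist_force']);P.append(np.r_[s['position'],s['torque']])
F=np.array(F);print('t',s['t'],'F',F.mean(0).round(3),'sd of mean',(F.std(0)/12**.5).round(3),np.mean(P,0).round(4))
E
python3 force.py
```

```text
position: [0.5303, -0.1597, 0.2397]
wrist_force: [-2.1, -0.3, -2.5]
position: [0.5305, -0.1599, 0.2246]
wrist_force: [0.8, 0.1, -1.6]
position: [0.5307, -0.1599, 0.2095]
wrist_force: [0.1, 0.3, -0.2]
position: [0.5307, -0.1599, 0.2097]
wrist_force: [0.1, 0.3, -0.9]
t 19.4 F [ 0.062  0.041 -0.807] sd of mean [0.127 0.111 0.122] [ 0.5307 -0.1599  0.2097  0.101   0.6448 -0.0024]
```

```bash
python3 -m inch '[[-1,0.0017,0,0.0025,0,0,0],[-1,0.0017,0,0.0025,0,0,0],[-1,0.0017,0,0.0025,0,0,0],[-1,0.0017,0,0.0025,0,0,0],[-1,0.0007,0,0.001,0,0,0]]'|grep -E 'pos|wrist'
python3 -m inch '[[-1,0,0,0,0,0,0],[-1,0,0,0,0,0,0]]'|grep -E 'pos|wrist'
python3 force.py; python3 force.py; python3 look.py i.png 1
```

```text
position: [0.5308, -0.1599, 0.1961]
wrist_force: [0.2, -0.1, 0.0]
position: [0.5309, -0.1599, 0.1964]
wrist_force: [1.1, -0.2, 0.1]
t 20.875 F [-0.15   0.06   0.031] sd of mean [0.181 0.131 0.116] [ 0.5308 -0.1599  0.1964  0.078   0.5213  0.0059]
t 21.475 F [ 0.097 -0.086  0.336] sd of mean [0.151 0.121 0.154] [ 0.5308 -0.1599  0.1963  0.0858  0.514   0.0056]
21.57 [[299.0, 269.6, 12.0], [381.8, 222.6, 17.0]] [-0.45  0.23 -0.91]
```

View pics/i.png

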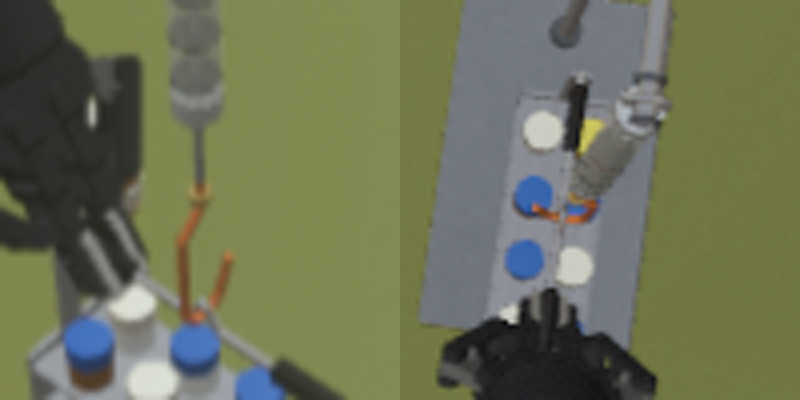

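The left half shows the draw rod out of the tube and the kink seated in the bend at (200,310). Mean wrist force is about 0.1 N, so the spring carries the load. I'll release now.

```bash
python3 -m inch '[[-0.5,0,0,0,0,0,0],[0,0,0,0,0,0,0],[0.2,0,0,0,0,0,0],[0.2,0,0,0,0,0,0],[0.2,0,0,0,0,0,0]]'
python3 -m inch '[[0.2,0,0,-0.01,0,0,0],[0.2,0,0,-0.03,0,0,0],[0.2,0,0,-0.04,0,0,0],[0.2,0,0,-0.04,0,0,0],[0.2,0,0,-0.02,0,0,0]]'|grep -E 'pos|wrist|wid'
python3 -m inch '[[0.2,0,0,0,0,0,0],[0.2,0,0,0,0,0,0],[0.2,0,0,0,0,0,0],[0.2,0,0,0,0,0,0],[0.2,0,0,0,0,0,0]]'|grep -E 'pos|wrist|wid'
python3 look.py j.png 8
```

```text
t: 22.2
position: [0.5308, -0.1599, 0.1963]
eef_rot: [3.141, 0.611, 2.981]
wrist_force: [-0.5, -0.4, 0.4]
width: 0.0513
gripper_force: 0.0
position: [0.4507, -0.147, 0.3138]
wrist_force: [0.7, 0.1, 0.3]
width: 0.0513
position: [0.4516, -0.1471, 0.3105]
wrist_force: [0.2, -0.5, -0.2]
width: 0.0511
23.55 [[299.8, 269.9, 10.0], [383.4, 220.8, 15.0]] [-0.61 -0.04 -1.17]
23.65 [[300.5, 271.0, 11.0], [382.7, 220.9, 13.0]] [-0.23  0.35 -0.15]
23.75 [[299.7, 270.1, 15.0], [382.4, 220.9, 15.0]] [-0.16  0.05  0.48]
23.85 [[300.6, 269.9, 11.0], [381.9, 221.5, 14.0]] [ 0.83  0.58 -0.41]
23.95 [[298.6, 267.6, 8.0], [381.5, 222.1, 14.0]] [-0.08  0.68  0.46]
24.05 [[299.1, 269.5, 14.0], [381.6, 222.1, 14.0]] [-0.55  0.92 -0.11]
24.15 [[299.3, 269.2, 15.0], [382.5, 222.5, 15.0]] [ 0.38 -1.07 -0.13]
24.25 [[298.5, 268.8, 8.0], [381.7, 222.9, 16.0]] [0.47 0.25 0.95]
```

View pics/j.png

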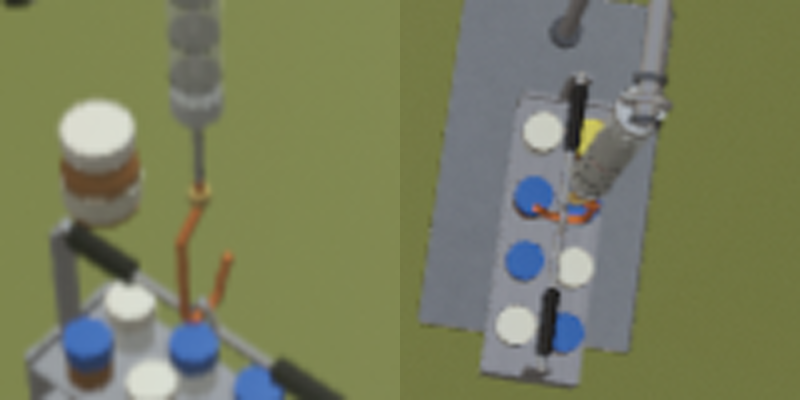

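The carrier hangs level by its kink at (200,310), with both grips free and the gripper out of view. It is nearly still, drifting about 2 px in 0.7 s. I'm handing in.

```bash
python3 -c "
from plant import *
print(hand_in())"
```

```text
the job is handed in; nothing more can be done
None
```

The job is handed in: the carrier was left hanging level and nearly still by its kink on the hook, with the gripper clear of it and the balance steadied by one touch first (no verdict was returned).

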